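# Raise the tubes of a dry-block incubator with its cam lever and hold them up

### The job

The sample tubes in the dry-block incubator are due to come out. Lift the clear lid straight off by its knob and set it down flat, without dropping it, on the bare worktop clear of the incubator (the worktop to the right of the lever is kept free); only then swing the cam lever on the incubator's right side up until the eccentric has the tubes at their highest lift. Finish still holding the lever there, for it springs back when let go and the tubes must stay up to be picked; leave the things standing around where they are.

Things in the scene. Friction and masses are not known exactly. Their poses are not given: they have to be found in the camera images.
- incubator: Dry-block tube incubator, white over grey, 150 (x) x 100 (y) x 108 mm high, fixed to the worktop. Origin: centre of its underside; -x is its front with the display, its -y side carries cam and lever. Shoulder 100 mm high; the metal well block (112 x 76 mm) stands 8 mm above it inside the lid. Tube caps reach 116 mm above the worktop at rest, 136 mm fully raised.
- lid: Loose clear plastic lid, an upside-down tray 124 (x) x 88 (y) x 26 mm, 3 mm walls, about 0.14 kg, black knob on its top. Origin: centre of its lower rim. It starts on the incubator's shoulder (100 mm up), parallel to it, 8 mm towards its +x, round the well block with 3 mm to spare; the tube caps stand 16 mm up inside it: lift it straight up 25 mm or more before moving sideways.
- lid_knob (a point): The grip point of the lid's knob, 18 mm above the lid's top and 44 mm above its rim. The knob is round, 27 mm wide, 29 mm high, on a neck of 13 mm in its lowest 8 mm.
- cam_lever (a joint): Lever angle (rad) about the incubator's y axis. 0: down, pointing to the incubator's front (-x), 5 degrees above level. Grows as the grip swings up and back: 1.48 upright; 1.75 (leaning 15 degrees back past upright) is the highest lift, the eccentric's high side straight up; beyond, to the stop at 2.25, the tubes sink again. A spring pulls it back to 0 with 3 to 7 N at the grip.
- lever_grip (a point): Middle of the black hand grip at the end of the lever: a sleeve 25 mm thick, 44 mm long, parallel to the hinge axis (incubator's y), free to spin on its pin, 110 mm from the axis. Lever down, it lies 65 mm in front of the front face, 62 mm outside the right side face, 60 mm above the worktop. The lever's bar meets it at its inner end only; pinch it across from above, one finger before, one behind.
- lever_pivot (a point): The point of the lever's hinge axis level with the middle of the hand grip (the centre of the grip's circular path), 50 mm above the worktop; the hinge axis is the incubator's y axis direction.
- tube_lift (a joint): Height (m) of the ejector plate under the tubes: 0 at rest, 0.020 at the cam's highest point. The eccentric drives it; it follows the lever only.
- tube_1: Capped sample tube (violet cap), 17 x 85 mm, 12 g, upright in a well -24 mm in x and 18 mm in y from the incubator's centre. Origin: centre of its bottom, 31 mm above the worktop at rest, 51 mm when fully raised.
- tube_4: Capped sample tube (green cap), 17 x 85 mm, 12 g, upright in a well 8 mm in x and -18 mm in y from the incubator's centre. Origin: centre of its bottom, 31 mm above the worktop at rest, 51 mm when fully raised.
- tube_2: Capped sample tube (red cap), 17 x 85 mm, 12 g, upright in a well 40 mm in x and 18 mm in y from the incubator's centre. Origin: centre of its bottom, 31 mm above the worktop at rest, 51 mm when fully raised.
- tube_6: Capped sample tube (blue cap), 17 x 85 mm, 12 g, upright in a well 40 mm in x and -18 mm in y from the incubator's centre. Origin: centre of its bottom, 31 mm above the worktop at rest, 51 mm when fully raised.
- tube_rack: Bystander: empty blue tube rack, 58 x 170 x 66 mm, behind the incubator. Origin: centre of its underside.
- lab_timer: Bystander: white lab timer, 62 x 68 x 18 mm, left behind the incubator. Origin: centre of its underside.
- specimen_pot: Bystander: white-capped specimen pot, 48 mm wide, 56 mm high, right of and behind the incubator. Origin: centre of its underside.
- petri_dish: Bystander: clear petri dish, 60 mm wide, 14 mm high, in front of the incubator to the left. Origin: centre of its underside.
There are look-alikes about, which are no part of the job. Leave any turquoise look-alike of the lid alone.

How it is judged (in metres and radians):
On the way, in this order (a step that is already met when the one before it is completed fails the run):
1. the lid, still in the grip, has been brought down to within 15 mm of the worktop, clear of the incubator, lever still down (horizontal distance between lid and incubator above 0.12 m and height (world z) of lid below 0.015 m and contact force between the fingers and lid above 0.5 N and value of joint cam_lever below 0.2 rad), for 0.05 s.
2. the lid lies flat on the worktop, let go, lever still down (horizontal distance between lid and incubator above 0.12 m and angle between lid's own z axis and vertical below 0.06 rad and height (world z) of lid between -0.01 and 0.006 m and linear speed of lid below 0.03 m/s and contact force between each of the arm, the fingers and lid below 0.1 N and value of joint cam_lever below 0.2 rad), for 0.2 s.
3. the lever is at the cam's highest lift and the tubes are up (value of joint cam_lever between 1.45 and 2.05 rad and value of joint tube_lift above 0.0185 m and contact force between the fingers and cam_lever above 1 N and z of each of tube_1, tube_4, tube_2, tube_6 in the frame of incubator above 0.0475 m and angle between each of tube_1, tube_4, tube_2, tube_6's own z axis and vertical below 0.25 rad), for 0.2 s.
At the end, for the whole second after the job is handed in: Fingers hold the lever (over 1 N) at rest within 0.3 rad of 1.75; ejector plate up 18.5 mm or more; all four tubes raised 16.5 mm or more, upright within 0.25 rad; lid flat on the worktop (rim within 6 mm, level within 0.06 rad), untouched, its centre over 120 mm from the incubator's (all of step 3 and velocity of joint cam_lever between -0.1 and 0.1 rad/s and horizontal distance between lid and incubator above 0.12 m and angle between lid's own z axis and vertical below 0.06 rad and height (world z) of lid between -0.01 and 0.006 m and linear speed of lid below 0.03 m/s and contact force between each of the arm, the fingers and lid below 0.1 N); the arm keeps its last pose, push and grip.
It fails at once if the lever was raised while the lid was still on the incubator (value of joint cam_lever above 0.4 rad and horizontal distance between lid and incubator below 0.09 m).
It fails at once if a bystander was shifted by more than 25 mm or tipped (distance of any of tube_rack, lab_timer, specimen_pot, petri_dish from where it was at the start of the episode above 0.025 m or angle between any of tube_rack, lab_timer, specimen_pot, petri_dish's own z axis and vertical above 0.4 rad).
It fails at once if a tube was pulled out or knocked out of its well (angle between any of tube_1, tube_4, tube_2, tube_6's own z axis and vertical above 0.5 rad or z of any of tube_1, tube_4, tube_2, tube_6 in the frame of incubator above 0.075 m).
It also fails if it takes over 56 s, if anything falls off the work surface, if the arm or the gripper's body presses on something with over 40 N, if the wrist force passes 120 N, or if a joint passes its speed limit or range.

### The arm

A 6-joint arm with a two-finger parallel gripper is mounted at the origin on a cart in front of the work surface, level with it; the furniture and walls round the work are solid. World frame = base frame: x ahead of the robot, y to its left, z up, the work surface at z = 0. Lengths are in m, angles in degrees, forces in N, time in s.
With the tool pointing down it reaches from about 0.375 to 0.9 m from the base axis. Payload 3.1 kg.
Tool frame: the origin (TCP) lies on the centre line of the jaws, within the pads' length; the fingertips stand 8 mm ahead of it and the grasp point (between the pads) lies 11 mm behind it; z points along the fingers, y is the line along which they close (so a half turn about z gives the same grasp; the last joint's range is limited). The gripper opens to 87 mm and grips with 3 to 60 N. Pads are 19 mm wide; open, the fingers measure 117 mm over their backs; the gripper's body (75 mm by 190 mm) begins 51 mm behind the grasp point.
Start: joints at [-84.712, 30.224, 82.088, -0, 67.689, -10.227], TCP at [0.167, -0.602, 0.231] pointing down, gripper open.
Joint ranges: [-176.69, 176.69], [-43.24, 126.21], [12.49, 139.97], [-82, 262], [0, 151.66], [-163.58, 163.58]. Speed limits (degrees/s): [159.86, 159.86, 180, 180, 180, 180].

### API

Orientations are given as a 3x3 rotation matrix whose columns are the frame's x, y, z axes.
In Python, from rig import * gives the robot as it stands.
- The arm moves only by the tool step_arm, never from a script. Its argument "targets" is a list of rows, each a list of 5 numbers: the opening, from -1 (shut) to 1 (fully open), then the shift along the world's x, y, z normalised to -1 to 1, where 1 is 0.25 m, then the turn about the world's z normalised to -1 to 1, where 1 is 180 degrees. In form: [[fingers, x, y, z, turn], ...]. A call has 1 to 20 rows; each row is the pose to reach, as a shift and turn from the pose commanded when the call began, turning the shorter way round; what a row does not reach only later rows make up. A row lasts 1/10 s, in which the tool goes at most 50 mm and 8.59 degrees, less where a joint would pass 70% of its speed; a pose out of reach is approached as far as the arm can. A call with a number of a shift or a turn outside -1 to 1 is refused whole. A call with a gripper value outside its range is refused whole. The fingers move at their own pace and stop on an object; the grip force is fixed at half the most. Time passes only in rows, so rows that repeat a pose let the fingers close. It gives the time, the measured TCP pose, the force, the opening and the grip force at its end, in the units of the state.
- read_state(): the state, without advancing time (a new reading comes with each control period).
- capture(name): name is "scene" or "top" or "wrist"; returns a dict with "color" (480x640x3 uint8, red, green, blue), "mtx" (3x3 intrinsics, pixels), "pose" (4x4, takes a point from camera to world coordinates). Camera axes: x right, y down, z forward; pixel columns grow to the right and rows downward; lengths in m; the calibration is good to about 2 mm. A picture is of the moment at which its call begins. There is no depth.
- hand_in(): hands the job in; it is judged then, once.
The state is a dict: "time_s": time; "joint_positions": joint angles; "qvel": joint speeds; "tau": joint torques, N m; "position": TCP position; "tcp_rot": TCP orientation; "force": force on the tool from outside, world axes, zero at the start; "moment": the same for the moment, N m; "opening": opening from 0.0 (shut) to 1.0 (fully open); "grasp_force": force on a finger pad.
Only numpy, scipy, OpenCV 4.12 (cv2) and the standard library are available. Lean on these libraries where they do the work, as an engineer would, in place of code of your own. Each camera call takes 0.05 s, during which the arm holds its last target. There are 200 camera calls.

## Working session

There is one attempt and no reset: what is moved stays moved. The work goes in short steps, Python scripts to look and compute and a tool call to move; the robot and the scene stay as the last step left them, time stands still between calls to the robot, and variables do not carry over. Pictures are saved under pics/ and viewed, at most 10 in all, crops included, and the job is handed in when it is done.

Besides the shell and the picture viewer there is one more tool, called after "Request:" as a command line: name --pt "numbers of a row" for each row, then --argument value for the rest. step_arm: Moves the arm, as the interface text tells. Scaled input: -1 to 1 covers 0.25 m each way for a shift and 180 degrees each way for a turn. Its arguments: {"type":"object","properties":{"targets":{"type":"array","items":{"type":"array","items":{"type":"number"}}}},"required":["targets"]}

```bash
mkdir -p pics; python3 - <<'E'
from rig import *
import cv2,pickle
d={}
for n in("scene","top","wrist"):
    c=capture(n); d[n]=c; cv2.imwrite(f"pics/{n}0.png",c["color"][:,:,::-1])
    print(n,c["mtx"].round(1).tolist(),c["pose"].round(3).tolist())
pickle.dump(d,open("cap0.pkl","wb"))
s=read_state(); print(s)
E
```

```text
scene [[481.5, 0.0, 320.3], [0.0, 481.5, 246.4], [0.0, 0.0, 1.0]] [[-0.818, -0.332, 0.469, 0.135], [-0.575, 0.498, -0.649, 0.571], [-0.018, -0.801, -0.598, 0.72], [0.0, 0.0, 0.0, 1.0]]
top [[459.7, 0.0, 323.4], [0.0, 459.7, 240.6], [0.0, 0.0, 1.0]] [[-0.007, -0.999, 0.04, 0.54], [-1.0, 0.006, -0.017, -0.074], [0.017, -0.04, -0.999, 1.18], [0.0, 0.0, 0.0, 1.0]]
wrist [[334.0, 0.0, 325.0], [0.0, 334.0, 244.3], [0.0, 0.0, 1.0]] [[0.267, -0.925, -0.269, 0.242], [-0.964, -0.257, -0.072, -0.582], [-0.003, 0.279, -0.96, 0.384], [0.0, 0.0, 0.0, 1.0]]
{'time_s': 0.15, 'joint_positions': array([-8.47114103e+01,  3.02675717e+01,  8.21383258e+01, -1.03302623e-03,
        6.76914762e+01, -1.02264577e+01]), 'qvel': array([-0.04362799, -0.05592056, -0.26718542,  0.01764217, -0.05213627,
       -0.08367239]), 'tau': array([ 9.97499615e-05, -4.40431881e+01, -1.76841742e+01,  6.33137114e-02,
        5.52575605e-02, -1.04698361e-04]), 'position': array([ 0.16716312, -0.60166107,  0.22979407]), 'tcp_rot': array([[ 9.63558426e-01,  2.67497905e-01, -1.73255168e-04],
       [ 2.67497809e-01, -9.63556985e-01,  1.69071843e-03],
       [ 2.85322412e-04, -1.67545137e-03, -9.99998556e-01]]), 'force': array([-0.57574826,  0.80992793, -0.03085728]), 'moment': array([0.02775226, 0.00144135, 0.01494162]), 'grasp_force': 0.0, 'opening': 0.9982126294090952}
```

View pics/scene0.png

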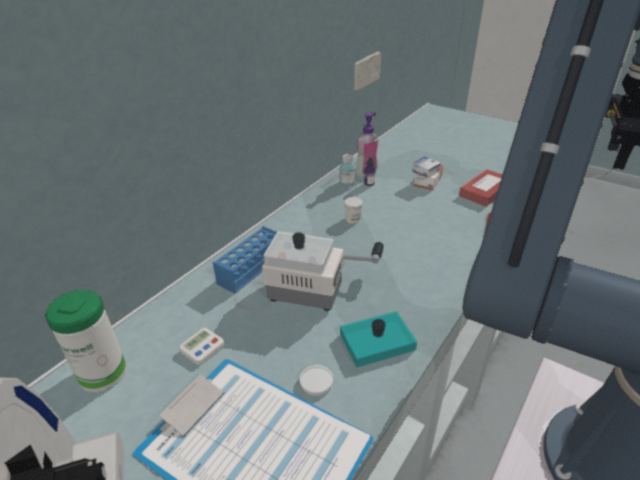

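View pics/top0.png

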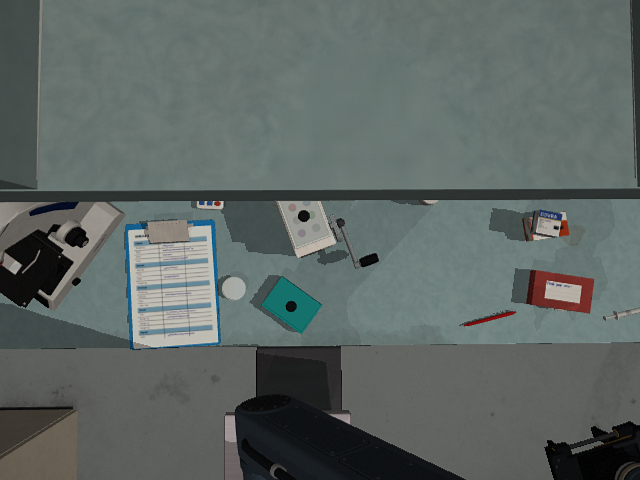

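Candidates for the lid: the clear lid with black knob on the incubator, at scene (299,240) and top (303,215), and the turquoise look-alike on the worktop, at scene (378,327) and top (291,306). I choose the clear one. The lever grip is at scene (377,250), top (369,260). Next is a close crop to check the choice and get accurate pixels.

```bash
python3 - <<'E'
import cv2,pickle,numpy as np
d=pickle.load(open("cap0.pkl","rb"))
a=d["scene"]["color"][190:330,210:400,::-1]; b=d["top"]["color"][190:290,250:400,::-1]
A=cv2.resize(a,None,fx=4,fy=4,interpolation=cv2.INTER_CUBIC)
B=cv2.resize(b,None,fx=5,fy=5,interpolation=cv2.INTER_CUBIC)
cv2.imwrite("pics/sc_crop.png",A); cv2.imwrite("pics/top_crop.png",B)
E
```

```text
(no output)
```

View pics/sc_crop.png

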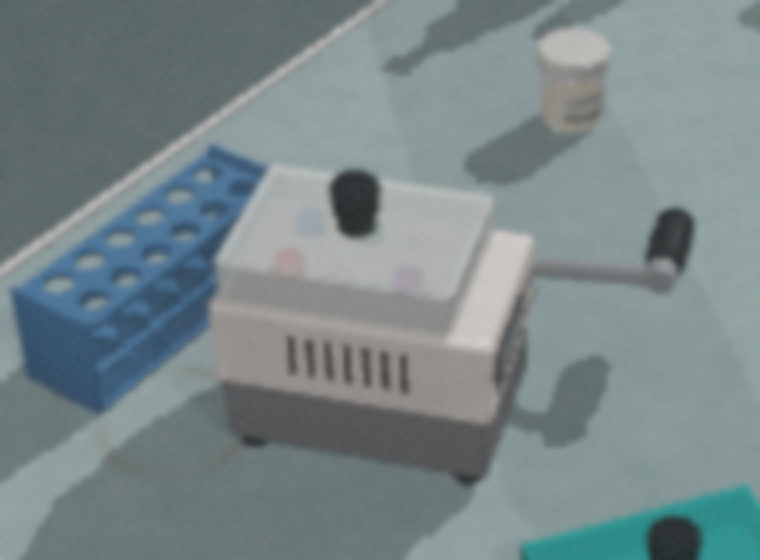

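View pics/top_crop.png

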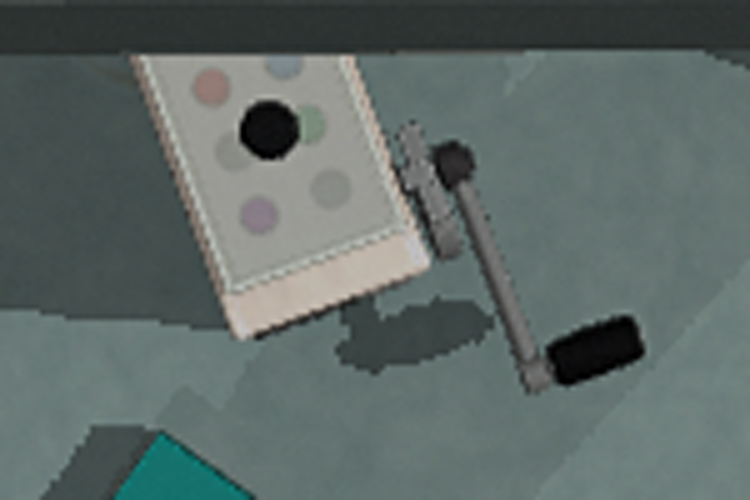

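The crops confirm the clear lid on the white and grey incubator, with tube caps visible through it. Scene knob (298.6,240.4), grip (377.7,249.6). Top knob (304,216), grip (369.2,259.8), front shoulder corners (297.6,257.6) and (336,243).

```bash
cat > h.py <<'E'
import numpy as np,pickle
from scipy.optimize import least_squares
def proj(c,P):
    T=np.linalg.inv(c["pose"]); q=np.asarray(P)@T[:3,:3].T+T[:3,3]
    q=q@c["mtx"].T; return q[:,:2]/q[:,2:]
def ray(c,uv,z):
    r=c["pose"][:3,:3]@np.linalg.solve(c["mtx"],[*uv,1]); o=c["pose"][:3,3]; return o+r*(z-o[2])/r[2]
def w(p,L):
    c,s=np.cos(p[2]),np.sin(p[2]); L=np.atleast_2d(L).astype(float)
    return np.c_[p[0]+c*L[:,0]-s*L[:,1],p[1]+s*L[:,0]+c*L[:,1],L[:,2]]
E
python3 - <<'E'
from h import *
d=pickle.load(open("cap0.pkl","rb"))
S=[(8,0,141,298.6,240.4),(-140,-112,60,377.7,249.6),(-75,50,100,332,276.2),(-75,-50,100,343.2,249.5),(75,50,100,263.2,265)]
T=[(8,0,155,304,216),(-140,-112,60,369.2,259.8),(-75,50,100,297.6,257.6),(-75,-50,100,336,243)]
S,T=np.array(S),np.array(T)
f=lambda p:np.r_[(proj(d["scene"],w(p,S[:,:3]/1e3))-S[:,3:]).ravel(),(proj(d["top"],w(p,T[:,:3]/1e3))-T[:,3:]).ravel()]
r=least_squares(f,[.6,-.05,.3],loss="soft_l1"); p=r.x
print(p,np.degrees(p[2])); print(f(p).round(1).reshape(-1,2).tolist())
for n,L in dict(knob=(8,0,144),grip=(-140,-112,60),pivot=(-140+110*np.cos(np.radians(5)),-112,50)).items(): print(n,w(p,np.array(L)/1e3).round(4))
for n,uv,z in [("dup",(291,306),.06),("petri",(234,288),.014),("pot",(428,201),.056),("edge",(320,345),0),("pen",(516,312),.0),("red",(530,272),.03)]: print(n,ray(d["top"],uv,z).round(3))
print("pot", ray(d["scene"],(353,203),.056).round(3))
np.save("inc.npy",p)
E
```

```text
[ 0.63042269 -0.0523692   0.34727569] 19.89743142578605
[[0.0, -0.0], [-0.2, 0.6], [0.1, 1.3], [0.3, -1.5], [-2.2, 1.0], [0.5, -0.7], [0.3, 0.1], [-0.3, 0.3], [1.2, 0.2]]
knob [[ 0.6379 -0.0496  0.144 ]]
grip [[ 0.5369 -0.2053  0.06  ]]
pivot [[ 0.6399 -0.168   0.05  ]]
dup [ 0.427 -0.014  0.06 ]
petri [0.469 0.132 0.014]
pot [ 0.681 -0.352  0.056]
edge [ 0.321 -0.084  0.   ]
pen [ 0.4   -0.588  0.   ]
red [ 0.504 -0.613  0.03 ]
pot [ 0.694 -0.352  0.056]
```

Request:
step_arm --pt "1 0.94 1 0 0.28" --pt "1 0.94 1 0 0.28" --pt "1 0.94 1 0 0.28" --pt "1 0.94 1 0 0.28" --pt "1 0.94 1 0 0.28" --pt "1 0.94 1 0 0.28" --pt "1 0.94 1 0 0.28" --pt "1 0.94 1 0 0.28"

```text
time_s: 0.95
position: [0.4048, -0.3475, 0.2303]
tcp_rot: [[0.402, 0.915, 0.0], [0.915, -0.402, 0.003], [0.003, -0.001, -1.0]]
force: [0.2, -0.2, 0.9]
opening: 1.0
grasp_force: 0.0
```

Request:
step_arm --pt "1 0.78 1 0 0.244" --pt "1 0.78 1 0 0.244" --pt "1 0.78 1 0 0.244" --pt "1 0.78 1 0 0.244" --pt "1 0.78 1 0 0.244" --pt "1 0.78 1 0 0.244" --pt "1 0.78 1 0 0.244" --pt "1 0.78 1 0 0.244" --pt "1 0.78 1 0 0.244"

```text
time_s: 1.85
position: [0.5965, -0.1031, 0.2301]
tcp_rot: [[-0.339, 0.941, -0.002], [0.941, 0.339, -0.001], [-0.0, -0.002, -1.0]]
force: [-0.0, -0.1, -0.1]
opening: 1.001
grasp_force: 0.0
```

```bash
python3 - <<'E'
from rig import *
from h import *
import cv2
c=capture("wrist"); cv2.imwrite("pics/w1.png",c["color"][:,:,::-1]); pickle.dump(c,open("w1.pkl","wb"))
p=np.load("inc.npy")
print(proj(c,w(p,np.array([(8,0,155),(8,0,141),(-140,-112,60),(-75,-50,100),(-75,50,100)])/1e3)).round(1))
E
```

```text
[[406.8 207.5]
 [402.3 204.2]
 [238.9 297.1]
 [295.5 252.6]
 [292.2 134.6]]
```

View pics/w1.png

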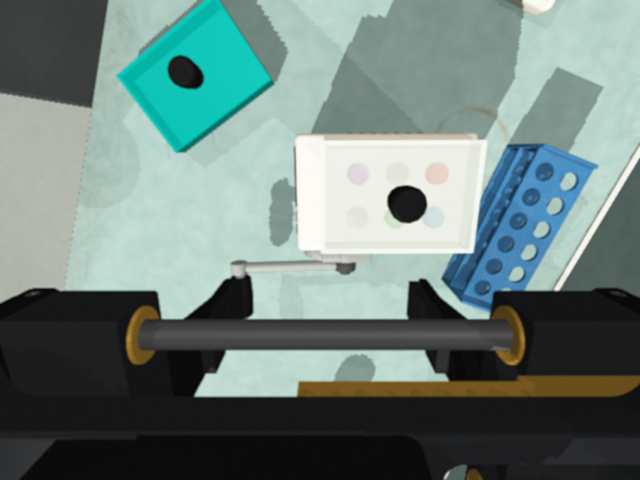

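The knob is at (407,205), where the fit predicts it. Going over it and down.

Request:
step_arm --pt "1 0.08 0.1 0 0" --pt "1 0.164 0.211 0 0" --pt "1 0.164 0.211 -0.1 0" --pt "1 0.164 0.211 -0.2 0" --pt "1 0.164 0.211 -0.28 0" --pt "1 0.164 0.211 -0.34 0" --pt "1 0.164 0.211 -0.37 0" --pt "1 0.164 0.211 -0.37 0" --pt "1 0.164 0.211 -0.37 0"

```text
time_s: 2.8
position: [0.6384, -0.0506, 0.1387]
tcp_rot: [[-0.338, 0.941, 0.001], [0.941, 0.338, -0.0], [-0.001, 0.001, -1.0]]
force: [-0.1, 0.1, 0.7]
opening: 1.003
grasp_force: 0.0
```

Request:
step_arm --pt "-1 0 0 0 0" --pt "-1 0 0 0 0" --pt "-1 0 0 0 0" --pt "-1 0 0 0 0" --pt "-1 0 0 0 0" --pt "-1 0 0 0 0" --pt "-1 0 0 0 0" --pt "-1 0 0 0 0" --pt "-1 0 0 0 0" --pt "-1 0 0 0 0"

```text
time_s: 3.8
position: [0.6383, -0.0494, 0.138]
tcp_rot: [[-0.339, 0.941, 0.0], [0.941, 0.339, 0.0], [0.0, 0.0, -1.0]]
force: [-0.6, 0.2, -0.7]
opening: 0.285
grasp_force: 30.0
```

Request:
step_arm --pt "-1 0 0 0.02 0" --pt "-1 0 0 0.06 0" --pt "-1 0 0 0.11 0" --pt "-1 0 0 0.16 0" --pt "-1 0 0 0.2 0" --pt "-1 0 0 0.23 0" --pt "-1 0 0 0.24 0" --pt "-1 0 0 0.24 0" --pt "-1 0 0 0.24 0"

```text
time_s: 4.7
position: [0.6378, -0.0494, 0.1976]
tcp_rot: [[-0.339, 0.941, -0.001], [0.941, 0.339, 0.0], [0.001, -0.001, -1.0]]
force: [-1.0, 0.2, -0.8]
opening: 0.286
grasp_force: 30.0
```

```bash
python3 - <<'E'
from rig import *
import cv2
c=capture("scene"); cv2.imwrite("pics/s2.png",cv2.resize(c["color"][150:350,190:450,::-1],None,fx=3,fy=3))
E
```

```text
(no output)
```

View pics/s2.png

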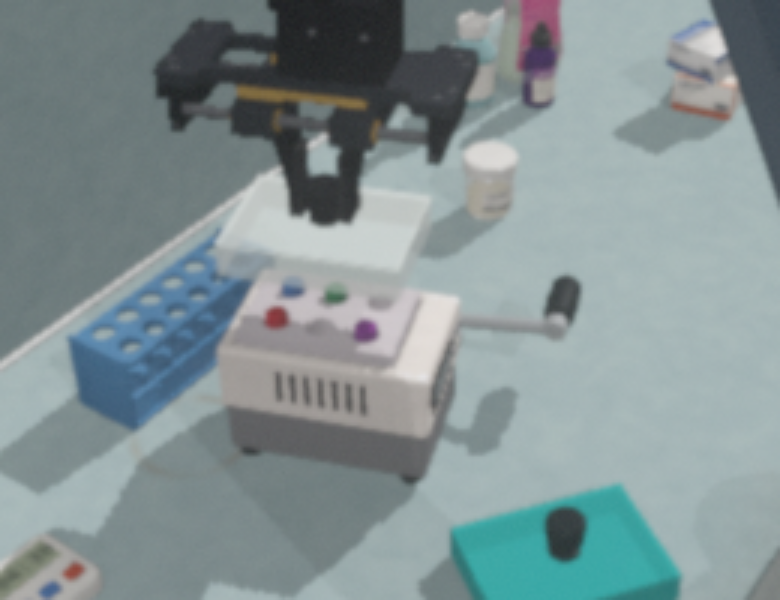

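The lid is held level at crop (325,200), clear of the well block, with all four tubes still seated. Carrying it to (0.48, -0.42).

Request:
step_arm --pt "-1 -0.01 -0.03 0 0" --pt "-1 -0.04 -0.09 0 0" --pt "-1 -0.07 -0.17 0 0" --pt "-1 -0.11 -0.26 0 0" --pt "-1 -0.15 -0.35 0 0" --pt "-1 -0.19 -0.44 0 0" --pt "-1 -0.23 -0.53 0 0" --pt "-1 -0.27 -0.62 0 0" --pt "-1 -0.3 -0.7 0 0" --pt "-1 -0.32 -0.74 0 0"

```text
time_s: 5.75
position: [0.5568, -0.2373, 0.1979]
tcp_rot: [[-0.337, 0.942, -0.0], [0.942, 0.337, -0.001], [-0.001, -0.001, -1.0]]
force: [-0.4, 0.2, -1.3]
opening: 0.283
grasp_force: 30.0
```

Request:
step_arm --pt "-1 -0.02 -0.05 0 0" --pt "-1 -0.05 -0.12 0 0" --pt "-1 -0.09 -0.21 0 0" --pt "-1 -0.13 -0.3 0 0" --pt "-1 -0.17 -0.39 0 0" --pt "-1 -0.21 -0.48 0 0" --pt "-1 -0.24 -0.57 0 0" --pt "-1 -0.28 -0.65 0 0" --pt "-1 -0.3 -0.71 0 0" --pt "-1 -0.316 -0.74 0 0" --pt "-1 -0.316 -0.74 0 0" --pt "-1 -0.316 -0.74 0 0" --pt "-1 -0.316 -0.74 0 0"

```text
time_s: 7.05
position: [0.4796, -0.4183, 0.198]
tcp_rot: [[-0.34, 0.94, -0.0], [0.94, 0.34, 0.001], [0.001, 0.0, -1.0]]
force: [1.1, -0.5, -1.3]
opening: 0.287
grasp_force: 30.0
```

Request:
step_arm --pt "-1 0 0 -0.04 0" --pt "-1 0 0 -0.12 0" --pt "-1 0 0 -0.21 0" --pt "-1 0 0 -0.3 0" --pt "-1 0 0 -0.39 0" --pt "-1 0 0 -0.47 0" --pt "-1 0 0 -0.53 0" --pt "-1 0 0 -0.57 0" --pt "-1 0 0 -0.6 0" --pt "-1 0 0 -0.615 0" --pt "-1 0 0 -0.622 0" --pt "-1 0 0 -0.628 0" --pt "-1 0 0 -0.632 0" --pt "-1 0 0 -0.636 0" --pt "-1 0 0 -0.636 0" --pt "-1 0 0 -0.636 0"

```text
time_s: 8.65
position: [0.4792, -0.4195, 0.0392]
tcp_rot: [[-0.339, 0.941, 0.0], [0.941, 0.339, -0.0], [-0.0, 0.0, -1.0]]
force: [0.0, -0.3, -1.1]
opening: 0.288
grasp_force: 30.0
```

Request:
step_arm --pt "-1 0 0 -0.003 0" --pt "-1 0 0 -0.006 0" --pt "-1 0 0 -0.008 0" --pt "-1 0 0 -0.008 0"

```text
time_s: 9.05
position: [0.4793, -0.4195, 0.038]
tcp_rot: [[-0.339, 0.941, 0.0], [0.941, 0.339, -0.0], [-0.0, 0.0, -1.0]]
force: [-0.8, 1.1, 5.2]
opening: 0.289
grasp_force: 29.8
```

The rim is touching the worktop. Opening and rising.

Request:
step_arm --pt "0.0 0 0 0 0" --pt "0.5 0 0 0 0" --pt "1 0 0 0 0" --pt "1 0 0 0 0" --pt "1 0 0 0 0" --pt "1 0 0 0 0" --pt "1 0 0 0 0" --pt "1 0 0 0.05 0" --pt "1 0 0 0.15 0" --pt "1 0 0 0.3 0" --pt "1 0 0 0.45 0" --pt "1 0 0 0.55 0" --pt "1 0 0 0.6 0" --pt "1 0 0 0.6 0"

```text
time_s: 10.45
position: [0.48, -0.4204, 0.1896]
tcp_rot: [[-0.339, 0.941, 0.003], [0.941, 0.339, -0.004], [-0.005, 0.002, -1.0]]
force: [-0.5, -0.3, -1.1]
opening: 1.004
grasp_force: 0.0
```

```bash
python3 - <<'E'
from rig import *
from h import *
import cv2
c=capture("top"); cv2.imwrite("pics/t3.png",cv2.resize(c["color"][190:350,250:550,::-1],None,fx=2.5,fy=2.5))
p=np.load("inc.npy"); print(proj(c,w(p,np.array([(-140,-112,60)])/1e3)), proj(c,[[.479,-.42,.055]]))
E
```

```text
[[369.54203492 259.94924278]] [[456.93136457 282.96808049]]
```

View pics/t3.png

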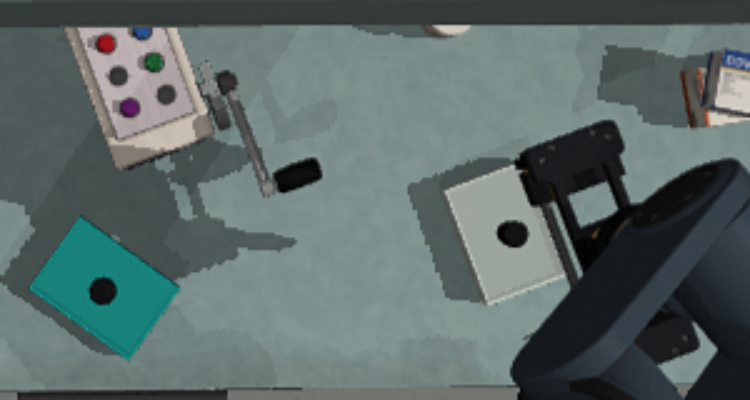

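The lid lies flat with its centre at crop (512,234), nothing touching it, and the lever is still down with its grip at (297,175). Going above the grip, then down.

Request:
step_arm --pt "1 0.03 0.1 0 0" --pt "1 0.07 0.25 0 0" --pt "1 0.12 0.43 0 0" --pt "1 0.17 0.61 0 0" --pt "1 0.21 0.76 0 0" --pt "1 0.232 0.856 0 0" --pt "1 0.232 0.856 -0.1 0" --pt "1 0.232 0.856 -0.22 0" --pt "1 0.232 0.856 -0.34 0" --pt "1 0.232 0.856 -0.44 0" --pt "1 0.232 0.856 -0.51 0" --pt "1 0.232 0.856 -0.554 0" --pt "1 0.232 0.856 -0.554 0" --pt "1 0.232 0.856 -0.554 0"

```text
time_s: 11.9
position: [0.537, -0.2054, 0.0482]
tcp_rot: [[-0.339, 0.941, -0.001], [0.941, 0.339, 0.0], [0.001, -0.001, -1.0]]
force: [-0.1, -0.8, 0.5]
opening: 0.999
grasp_force: 0.0
```

Request:
step_arm --pt "-1 0 0 0 0" --pt "-1 0 0 0 0" --pt "-1 0 0 0 0" --pt "-1 0 0 0 0" --pt "-1 0 0 0 0" --pt "-1 0 0 0 0" --pt "-1 0 0 0 0" --pt "-1 0 0 0 0" --pt "-1 0 0 0 0" --pt "-1 0 0 0 0"

```text
time_s: 12.9
position: [0.5385, -0.205, 0.0487]
tcp_rot: [[-0.339, 0.941, 0.003], [0.941, 0.339, 0.0], [-0.001, 0.002, -1.0]]
force: [3.9, 3.8, -1.0]
opening: 0.265
grasp_force: 30.0
```

```bash
python3 - <<'E'
import numpy as np
p=np.load("inc.npy"); c,s=np.cos(p[2]),np.sin(p[2])
t=np.linspace(0,1,15); th=1.75*(3*t**2-2*t**3)
for a in th:
    dx=.110*(np.cos(.0873)-np.cos(a+.0873)); dz=.110*(np.sin(a+.0873)-np.sin(.0873))
    print([-1,*(np.array([dx*c,dx*s,dz])/.25).round(3).tolist(),0],round(a,2))
E
```

```text
[-1, 0.0, 0.0, 0.0, 0] 0.0
[-1, 0.001, 0.0, 0.011, 0] 0.03
[-1, 0.005, 0.002, 0.042, 0] 0.1
[-1, 0.016, 0.006, 0.089, 0] 0.21
[-1, 0.037, 0.013, 0.147, 0] 0.35
[-1, 0.07, 0.025, 0.209, 0] 0.51
[-1, 0.117, 0.042, 0.27, 0] 0.69
[-1, 0.176, 0.064, 0.323, 0] 0.88
[-1, 0.243, 0.088, 0.363, 0] 1.06
[-1, 0.312, 0.113, 0.389, 0] 1.24
[-1, 0.379, 0.137, 0.4, 0] 1.4
[-1, 0.437, 0.158, 0.401, 0] 1.54
[-1, 0.482, 0.174, 0.395, 0] 1.65
[-1, 0.511, 0.185, 0.389, 0] 1.72
[-1, 0.521, 0.189, 0.386, 0] 1.75
```

Request:
step_arm --pt "-1 0.001 0 0.011 0" --pt "-1 0.005 0.002 0.042 0" --pt "-1 0.016 0.006 0.089 0" --pt "-1 0.037 0.013 0.147 0" --pt "-1 0.07 0.025 0.209 0" --pt "-1 0.117 0.042 0.27 0" --pt "-1 0.176 0.064 0.323 0" --pt "-1 0.176 0.064 0.323 0" --pt "-1 0.176 0.064 0.323 0"

```text
time_s: 13.8
position: [0.5802, -0.1895, 0.1281]
tcp_rot: [[-0.34, 0.94, -0.002], [0.94, 0.34, -0.0], [0.0, -0.002, -1.0]]
force: [0.5, -2.3, -7.0]
opening: 0.265
grasp_force: 30.0
```

Request:
step_arm --pt "-1 0.03 0.011 0.021 0" --pt "-1 0.067 0.024 0.04 0" --pt "-1 0.136 0.049 0.066 0" --pt "-1 0.203 0.073 0.077 0" --pt "-1 0.261 0.094 0.078 0" --pt "-1 0.306 0.11 0.072 0" --pt "-1 0.335 0.121 0.066 0" --pt "-1 0.345 0.125 0.063 0" --pt "-1 0.345 0.125 0.063 0" --pt "-1 0.345 0.125 0.063 0" --pt "-1 0.345 0.125 0.063 0" --pt "-1 0.345 0.125 0.063 0" --pt "-1 0.345 0.125 0.063 0"

```text
time_s: 15.1
position: [0.6666, -0.1583, 0.146]
tcp_rot: [[-0.339, 0.941, -0.002], [0.941, 0.339, -0.0], [0.001, -0.002, -1.0]]
force: [-4.0, -1.1, 0.6]
opening: 0.269
grasp_force: 30.0
```

```bash
python3 - <<'E'
from rig import *
from h import *
import cv2
s=read_state(); p=np.load("inc.npy"); print(s["position"],s["force"],s["qvel"].round(2),s["grasp_force"])
g=s["position"]+[0,0,.011]; piv=w(p,[-.140+.1096,-.112,.05])[0]; v=g-piv; ix=v[0]*np.cos(p[2])+v[1]*np.sin(p[2])
print("angle",np.arctan2(v[2],-ix)-.0873,"r",np.hypot(v[2],ix))
c=capture("scene"); cv2.imwrite("pics/s4.png",cv2.resize(c["color"][130:330,190:450,::-1],None,fx=3,fy=3))
E
```

```text
[ 0.66656295 -0.15827259  0.14596871] [-3.99303756 -1.14268229  0.56605311] [-0.11  0.01 -0.02  0.03  0.01  0.06] 30.033817933872342
angle 1.7424828713450977 r 0.11065918664149152
```

View pics/s4.png

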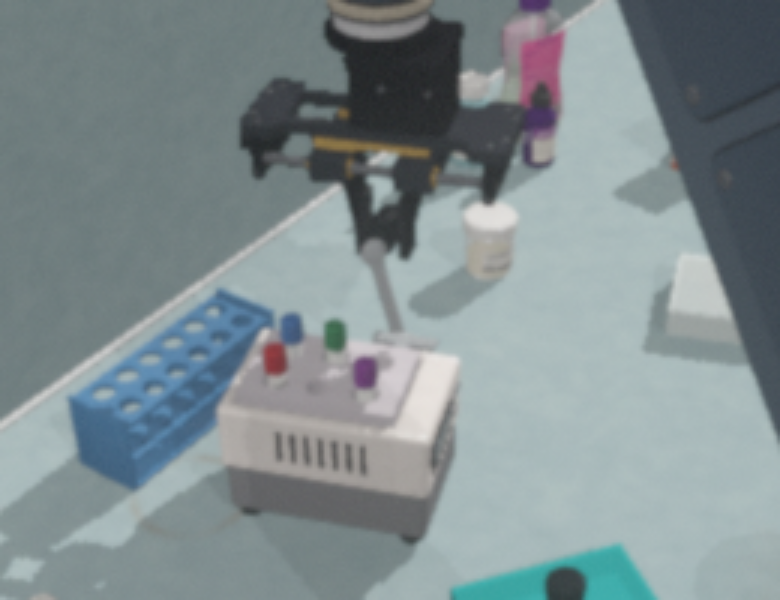

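The lever is held just past upright at crop (380,265), at about 1.74 rad. All four tubes stand raised at (275,358), (291,328), (335,335) and (365,373), the lid lies flat, and the bystanders are untouched. Handing in.

```bash
python3 -c "
from rig import *
print(hand_in())"
```

```text
the job is handed in; nothing more can be done
None
```

The job is handed in: the lid lies flat on the worktop to the right of the lever, the gripper holds the lever at about 1.74 rad (target 1.75) with all four tubes raised, and the bystanders in view are where they were; no verdict came back.

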